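# Knock the roller mixer's lock pin home

### The job

Lift the stiff clear cover of the tube mixer by its tab and leave it standing at about 60 degrees open. Then take the mallet and, holding it by its handle, knock down the one lock pin that stands proud, until it is fully home, level with its two neighbours; with the mallet on it, bear down with about 25 N to be sure that it sits on its stop, but never load it with more than 50 N, and touch the pin and its block only with the mallet. Finally put the mallet back down on the bench clear of the mixer, leave the cover as it stands, and do not disturb the other things on the bench.

Things in the scene. Friction and masses are not known exactly. Their poses are not given: they have to be found in the camera images.
- mixer: Tube roller mixer, fixed to the bench: white case 240 (x) by 300 (y) by 70 mm high with a flat deck on top at 70 mm; four black rollers lie along y on the rear of the deck (from x = -40 to +95 mm, tops at 101 mm). The case has no walls above the deck; the cover stands on it. Origin: centre of the case's underside; x points from its front (robot side) to its rear.
- cover (a joint): Angle of the clear plastic cover, rad: 0 closed, about 1.05 is 60 degrees, 1.75 is its stop. The hinge is stiff and the cover stays where it is left. The cover is a tray turned upside down: 212 mm long from the hinge, 284 mm wide, 47 mm high; 0.3 kg.
- cover_tab (a point): Centre of the grey grip tab that juts forward from the middle of the cover's front: 36 mm long (away from the hinge), 14 mm thick along the mixer's y, 22 mm high. It lies 230 mm from the hinge and, closed, 26 mm above the hinge line. Axes turn with the cover.
- cover_hinge (a point): Middle of the cover's hinge line, at the rear of the deck; the hinge runs along the mixer's y and lies 70 mm above the bench. Axes turn with the cover.
- block_a: Aluminium lock block 36 (x) by 44 (y) by 14 mm high, fixed on the front strip of the mixer's deck, with the proud pin at its middle. Three such blocks sit in a row along the mixer's y, 90 mm apart, 78 mm in front of the mixer's centre; which place is whose varies. Origin: centre of the underside, at deck level.
- block_b: Same block; its pin is already down (14 mm across, 3 mm above the block's top). Origin: centre of the underside.
- block_c: Same as block_b, at another place of the row.
- pin (a joint): How far block_a's sprung pin has been driven down, m: 0 to 0.003 at the start, 0.012 when home against its stop. It grips its tight bore and works against a spring: it yields at about 9 N at the top rising to 12 N near home, and stays where it has been driven; at home it stops dead. Off-centre load turns the mallet in the fingers a little, so feel for the force.
- pin_top (a point): Centre of the top face of block_a's steel pin, 14 mm across; 12 to 15 mm above the block's top at the start, 3 mm when home. Moves with the pin.
- mallet: Small mallet standing on one flat face: upright white round head, 40 mm in diameter and 76 mm high, with a level wooden handle. Origin: centre of the face it stands on; z up along the head, the handle points along -x. About 0.3 kg, its centre of mass about 12 mm from the head's axis towards the handle.
- mallet_grip (a point): Point on the handle's centre line 55 mm from the head's axis and 38 mm above the lower face. The handle is 20 mm wide, 24 mm high and ends 136 mm from the head's axis.
- rack: Bystander: white rack with capped tubes, 220 by 70 by 92 mm; origin under its centre.
- reagent: Bystander: white bottle, 52 mm across, 130 mm high; origin under its centre.
- lancet_box: Bystander: open cardboard box 120 by 100 by 50 mm; origin under its centre.
- stain_jar: Bystander: amber jar, 50 mm across, 70 mm high; origin under its centre.
- cassette: Bystander: flat white test cassette 70 by 22 by 6 mm; origin under its centre.
- marker: Bystander: black marker pen, 130 by 12 by 12 mm; origin under its centre.
- screwdriver: Bystander: screwdriver lying on the bench.
Things that resemble listed ones, but are neither listed nor needed, are in the scene too. Leave any green look-alike of the mallet alone.

How it is judged:
By the outcome, as a careful person would: the job done as asked, in the order asked, and still so for the second after the job is handed in, with the robot touching nothing.
It also fails if it takes over 64 s, if anything falls off the work surface, if the arm or the gripper's body presses on something with over 40 N, if the wrist force passes 120 N, or if a joint passes its speed limit or range.

### The arm

A 6-joint arm with a two-finger parallel gripper is mounted at the origin on the work surface. World frame = base frame: x ahead of the robot, y to its left, z up, the work surface at z = 0. Lengths are in mm, angles in rad, forces in N, time in s.
With the tool pointing down it reaches from about 400 to 925 mm from the base axis. Payload 12.5 kg.
Tool frame: the origin (TCP) lies between the finger pads; the fingertips stand 14 mm ahead of it and the grasp point (between the pads) lies 5 mm behind it; x points along the fingers, y is the direction in which the jaws open and shut, and the axes are right-handed (so a half turn about x gives the same grasp; the last joint's range is limited). The gripper opens to 95 mm and grips with 3 to 60 N. Pads are 20 mm wide; open, the fingers measure 119 mm over their backs; the gripper's body (75 mm by 180 mm) begins 59 mm behind the grasp point.
Start: joints at [-1.253, 0.491, 1.559, -0, 1.092, -0.106], TCP at [257.041, -569.715, 228.661] pointing down, gripper open.
Joint ranges: [-3.1, 3.1], [-0.84, 2.19], [0.05, 2.79], [-1.13, 4.28], [0.06, 2.93], [-2.69, 2.69]. Speed limits (rad/s): [2.22, 2.22, 2.79, 3.14, 3.14, 3.14].

### API

Orientations are given as [roll, pitch, yaw] about the fixed x, y, z axes, in that order (R = Rz(yaw) Ry(pitch) Rx(roll)).
In Python, from cell import env, cams gives the robot as it stands.
- The arm moves only by the tool carry_out, never from a script. Its arguments are lists of equal length, an entry for each row: "grip": the closure, from -1 (fully open) to 1 (shut); "linear": the shift along the tool's x, y, z scaled (see below), a list of three; "turn": the turn about the tool's x scaled (see below). In form: {"grip": [grip, ...], "linear": [[tx, ty, tz], ...], "turn": [turn, ...]}. A call has 1 to 5 rows; each row shifts and turns the commanded pose from where the row before left it, along the tool's axes as they then stand; what a row does not reach is not made up. The controller multiplies each number of a shift by 0.5 m and each number of a turn by 180 degrees. A row lasts 1/10 s, in which the tool goes at most 50 mm and 8.59 degrees, less where a joint would pass 70% of its speed; a pose out of reach is approached as far as the arm can. A call with a number of a shift or a turn outside -1 to 1 is refused whole. A call with a gripper value outside its range is refused whole. The fingers move at their own pace and stop on an object; the grip force is fixed at half the most. Time passes only in rows, so rows that do not move let the fingers close. It gives the time, the measured TCP pose, the force and the opening at its end, in the units of the state.
- env.state(): the state, without advancing time (a new reading comes with each control period).
- cams.read_camera(name): name is "side" or "top" or "wrist"; returns the picture (480x640x3 uint8, blue, green, red); there is no depth.
- cams.camera_info(name): a dict with "fx", "fy", "cx", "cy" (pixels), "view" (4x4, takes a point from world to camera coordinates). Camera axes: x right, y down, z forward; pixel columns grow to the right and rows downward; lengths in mm; the calibration is good to about 2 mm. A picture is of the moment at which its call begins: read the wrist's pose just before it. camera_info takes no time and is no camera call; for the wrist camera it gives the pose at the moment of the call.
- env.job_done(): hands the job in, once; it reports no verdict.
The state is a dict: "t": time; "joints": joint angles; "qvel": joint speeds; "tau": joint torques, N m; "eef_pos": TCP position; "tcp_rot": TCP orientation; "ft_force": force on the tool from outside, world axes, zero at the start; "moment": the same for the moment, N m; "opening": opening from 0.0 (shut) to 1.0 (fully open).
Only numpy, scipy, OpenCV 4.12 (cv2) and the standard library are available. Lean on these libraries where they do the work, as an engineer would, in place of code of your own. Each camera call takes 0.05 s, during which the arm holds its last target. There are 200 camera calls.

## Working session

There is one attempt and no reset: what is moved stays moved. The work goes in short steps, Python scripts to look and compute and a tool call to move; the robot and the scene stay as the last step left them, time stands still between calls to the robot, and variables do not carry over. Pictures are saved under pics/ and viewed, about 8 in all and at most 12, crops included, and the job is handed in when it is done.

Besides the shell and the picture viewer there is one more tool, called after ">>>" as name(argument=value, ...) on one line, values as JSON. carry_out: Moves the arm, as the interface text tells. Shifts and turns lie within -1 to 1; 1 stands for 0.5 m of shift or 180 degrees of turn. Its arguments: {"type":"object","properties":{"grip":{"type":"array"},"linear":{"type":"array"},"turn":{"type":"array"}},"required":["grip","linear","turn"]}

```bash
ls; mkdir -p pics; python3 - <<'E'
from cell import env,cams
import cv2
for n in ("top","side"):
    im=cams.read_camera(n); cv2.imwrite(f"pics/{n}0.png",im)
    i=cams.camera_info(n); print(n,i)
s=env.state(); print(s)
E
```

```text
pics
top {'fx': 617.1110328307994, 'fy': 617.1110328307994, 'cx': 303.3653177323219, 'cy': 236.87506225242439, 'view': array([[-7.72064381e-03, -9.99969665e-01,  1.02952489e-03,
        -3.19730940e+01],
       [-9.93317419e-01,  7.55071150e-03, -1.15167230e-01,
         5.02584465e+02],
       [ 1.15155963e-01, -1.91181017e-03, -9.93345584e-01,
         1.52712448e+03],
       [ 0.00000000e+00,  0.00000000e+00,  0.00000000e+00,
         1.00000000e+00]])}
side {'fx': 523.0952054091888, 'fy': 523.0952054091888, 'cx': 327.7611750020568, 'cy': 243.83781977907088, 'view': array([[-7.96954127e-01, -6.03852516e-01, -1.50418768e-02,
         3.50896890e+02],
       [-3.68303202e-01,  5.05516374e-01, -7.80260179e-01,
         2.56578586e+02],
       [ 4.78765987e-01, -6.16291599e-01, -6.25274176e-01,
         1.22107514e+03],
       [ 0.00000000e+00,  0.00000000e+00,  0.00000000e+00,
         1.00000000e+00]])}
{'t': 0.1, 'joints': array([-1.25260548e+00,  4.91473190e-01,  1.55936747e+00,  2.42121646e-05,
        1.09169237e+00, -1.05621638e-01]), 'qvel': array([-0.00156004, -0.00199223, -0.00099979, -0.00054959, -0.00081881,
        0.0028131 ]), 'tau': array([ 2.29419107e-03, -6.13621330e+01, -2.58603698e+01,  6.93789194e-02,
        4.70276596e-02, -7.53100289e-05]), 'eef_pos': array([ 256.97812603, -569.51819439,  228.14363095]), 'tcp_rot': array([-1.69925125,  1.56985571,  1.86614272]), 'ft_force': array([0.05487269, 0.29279569, 0.14001604]), 'moment': array([ 0.00909556, -0.05963809,  0.00743188]), 'opening': 1.003124566937258}
```

View pics/top0.png

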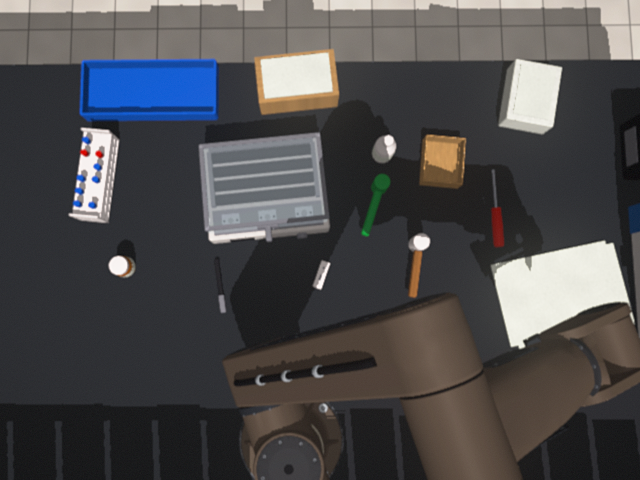

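View pics/side0.png

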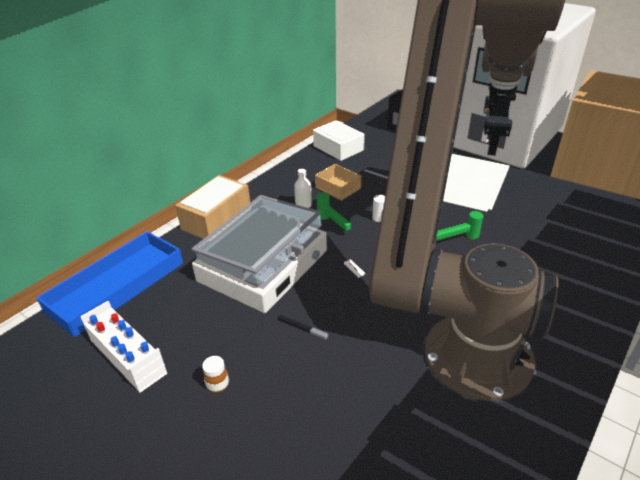

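The top view shows the mixer around (265,185) and the white mallet head at (419,242), with its handle running to (414,296). The marker is at (220,285) and the cassette at (321,274). I'll zoom in for exact pixels.

```bash
cat > h.py <<'E'
import numpy as np, cv2
from cell import env,cams
def ray(n,u,v,info=None):
    i=info or cams.camera_info(n); V=np.array(i['view']); R=V[:3,:3]; c=-R.T@V[:3,3]
    d=R.T@np.array([(u-i['cx'])/i['fx'],(v-i['cy'])/i['fy'],1]); return c,d
def plane(n,u,v,z,info=None):
    c,d=ray(n,u,v,info); return (c+d*(z-c[2])/d[2])[:2]
def proj(n,p,info=None):
    i=info or cams.camera_info(n); V=np.array(i['view']); q=V[:3,:3]@np.array(p,float)+V[:3,3]
    return np.array([i['fx']*q[0]/q[2]+i['cx'],i['fy']*q[1]/q[2]+i['cy']])
def crop(im,x0,y0,x1,y1,s): return cv2.resize(im[y0:y1,x0:x1],None,fx=s,fy=s,interpolation=cv2.INTER_CUBIC)
E
python3 - <<'E'
from h import *
im=cv2.imread('pics/top0.png')
cv2.imwrite('pics/c1.png',crop(im,192,125,342,250,5))
hsv=cv2.cvtColor(im,cv2.COLOR_BGR2HSV)
sub=np.zeros(im.shape[:2],np.uint8); sub[225:305,400:440]=255
# wood handle
m=cv2.inRange(hsv,(5,90,60),(22,255,255))&sub
p=cv2.findNonZero(m); print('handle',len(p),cv2.fitLine(p,cv2.DIST_L2,0,.01,.01).ravel(),p[:,0].min(0),p[:,0].max(0))
w=cv2.inRange(hsv,(0,0,150),(179,60,255))&sub
c=max(cv2.findContours(w,0,2)[0],key=cv2.contourArea); (u,v),r=cv2.minEnclosingCircle(c); print('head',u,v,r,cv2.boundingRect(c))
print('head top z76',plane('top',u,v,76))
f=cv2.fitLine(p,cv2.DIST_L2,0,.01,.01).ravel()
a=plane('top',f[2]-25*f[0]*np.sign(f[1]),f[3]-25*f[1]*np.sign(f[1]),50);b=plane('top',f[2]+25*f[0]*np.sign(f[1]),f[3]+25*f[1]*np.sign(f[1]),50)
print('line pts z50',a,b,np.degrees(np.arctan2(*(a-b)[::-1])))
E
```

```text
handle 442 [ 1.2652625e-01 -9.9196327e-01  4.1484390e+02  2.7374661e+02] [408 250] [422 297]
head 420.0 243.0 9.848958015441895 (411, 235, 19, 16)
head top z76 [ 479.65492118 -320.52288551]
line pts z50 [ 467.5648555  -320.12703819] [ 345.18138461 -300.99718158] -8.884058934914602
```

View pics/c1.png

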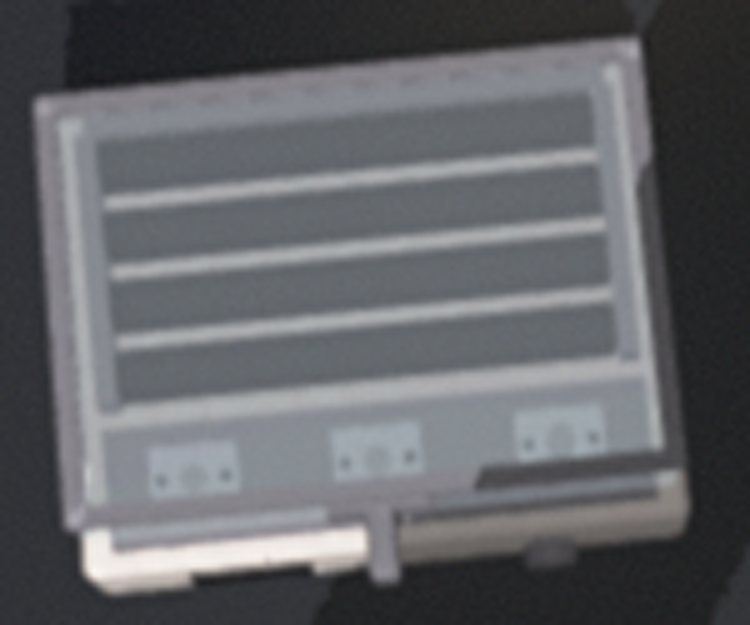

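```bash
python3 - <<'E'
from h import *
def P(x,y,z): return plane('top',(x+.5)/5-.5+192,(y+.5)/5-.5+125,z)
for n,x,y,z in [('tabroot',382,512,107),('tabend',386,580,107),('bL',193,470,84),('bM',377,453,84),('bR',560,431,84),('cRL',38,98,117),('cRR',635,40,117),('cFL',70,525,117),('cFR',683,468,117),
 ('deckFL',82,545,70),('caseFL0',100,592,0),('caseFR0',685,535,0)]:
    print(n,P(x,y,z).round(1))
a,b=P(193,470,84),P(560,431,84);d=a-b;print('spacing',np.hypot(*d)/2,'mixer yaw',np.degrees(np.arctan2(-d[0],d[1])))
E
```

```text
tabroot [517.8  49. ]
tabend [484.9  47.1]
bL [542.2 142.5]
bM [549.9  52.7]
bR [560.1 -36.8]
cRL [719.8 214.7]
cRR [746.5 -74.6]
cFL [511.3 197. ]
cFR [536.5 -95.3]
deckFL [507.5 198.4]
caseFL0 [491.7 199.7]
caseFR0 [ 518.9 -100.9]
spacing 90.07192508987413 mixer yaw 5.702915866590093
```

```bash
cat >> h.py <<'E'
from scipy.spatial.transform import Rotation as Ro
def to(x,y,z,yaw,jaw_mod=180):
    """shift in tool units after the turn, turn in units, jaw (tool y) along world heading 90+yaw deg"""
    s=env.state(); R=Ro.from_euler('xyz',s['tcp_rot']).as_matrix()
    h=np.degrees(np.arctan2(R[1,1],R[0,1])); t=-(90+yaw-h); t=(t+90)%180-90
    R2=R@Ro.from_euler('x',t,degrees=True).as_matrix()
    d=R2.T@(np.array([x,y,z])-s['eef_pos'])
    print('t',round(s['t'],2),'pos',s['eef_pos'].round(1),'jaw',round(h-90,2),'xdir',R[:,0].round(3),'j6',s['joints'][5].round(2))
    print('turn units',round(t/180,4),'rows',round(abs(t)/8.59,1),'shift units',(d/500).round(4),'rows',round(np.linalg.norm(d)/50,1))
    return R2
E
python3 - <<'E'
from h import *
to(460,45,220,5.3)
to(493.5,47.4,91,5.3)
E
```

```text
t 0.1 pos [ 257.  -569.5  228.1] jaw -155.72 xdir [-0.     0.001 -1.   ] j6 -0.11
turn units 0.1055 rows 2.2 shift units [ 0.0173 -1.1863 -0.5178] rows 12.9
t 0.1 pos [ 257.  -569.5  228.1] jaw -155.72 xdir [-0.     0.001 -1.   ] j6 -0.11
turn units 0.1055 rows 2.2 shift units [ 0.2753 -1.1846 -0.585 ] rows 13.5
```

>>> carry_out(grip=[-1,-1,-1,-1,-1], linear=[[0,0,0],[0,0,0],[0,0,0],[0,-0.09,-0.04],[0,-0.09,-0.04]], turn=[0.035,0.035,0.0355,0,0])

```text
t: 0.6
eef_pos: [288.3, -475.5, 227.7]
tcp_rot: [-1.303, 1.57, 1.929]
ft_force: [1.2, 0.1, -0.3]
opening: 1.005
```

>>> carry_out(grip=[-1,-1,-1,-1,-1], linear=[[0,-0.09,-0.04],[0,-0.09,-0.04],[0,-0.09,-0.04],[0,-0.09,-0.04],[0,-0.09,-0.04]], turn=[0,0,0,0,0])

```text
t: 1.1
eef_pos: [367.5, -241.3, 228.6]
tcp_rot: [-1.31, 1.571, 1.924]
ft_force: [1.5, -0.8, -0.2]
opening: 0.999
```

>>> carry_out(grip=[-1,-1,-1,-1,-1], linear=[[0,-0.09,-0.04],[0,-0.09,-0.04],[0,-0.09,-0.04],[0,-0.09,-0.04],[0,-0.09,-0.04]], turn=[0,0,0,0,0])

```text
t: 1.6
eef_pos: [446.4, -7.8, 228.7]
tcp_rot: [1.999, 1.571, -1.05]
ft_force: [-0.4, 0.4, 0.3]
opening: 1.002
```

```bash
python3 - <<'E'
from h import *
to(493.5,47.4,91,5.3)
i=cams.camera_info('wrist'); im=cams.read_camera('wrist'); cv2.imwrite('pics/w1.png',im)
np.save('w1.npy',i,allow_pickle=True)
V=np.array(i['view']);print(i['fx'],-V[:3,:3].T@V[:3,3],V[2,:3])
for p in [(501.4,48.1,96),(501.4,48.1,107),(550.7,52.8,84)]: print(p,proj('wrist',p,i))
E
```

```text
t 1.6 pos [446.4  -7.8 228.7] jaw -174.71 xdir [ 0. -0. -1.] j6 1.31
turn units -0.0 rows 0.0 shift units [ 0.2753 -0.1013 -0.104 ] rows 3.1
427.7926697248236 [522.10074071  -0.99650226 382.91599835] [-0.26766484 -0.02410802 -0.96321043]
(501.4, 48.1, 96) [246.51889222 149.13324482]
(501.4, 48.1, 107) [243.48357045 150.13506857]
(550.7, 52.8, 84) [245.74902377  70.44972377]
```

View pics/w1.png

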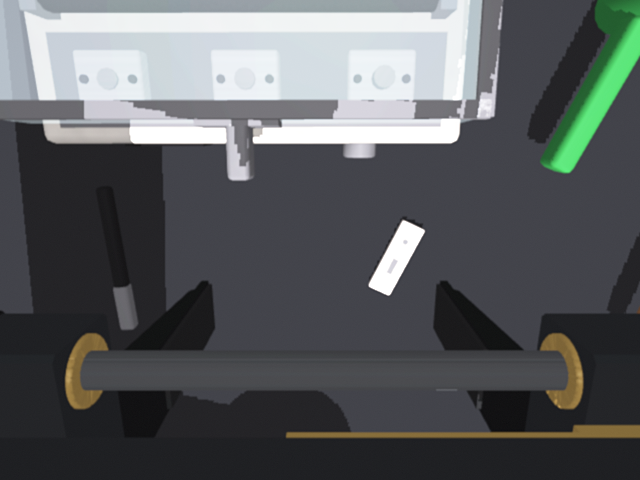

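The wrist picture shows the tab at cols 227–248, rows 120–180, a bit to +y of my estimate. The pins are near (107,78), (245,78) and (384,77), and I can't yet tell which one is proud.

```bash
python3 - <<'E'
from h import *
i=np.load('w1.npy',allow_pickle=True).item()
for n,u,v,z in [('tabend',238,180,105),('tabroot',238,120,107),('bl',111,76,84),('bm',245,76,84),('br',382,76,84),('caseFL top',44,125,70),('FR',460,125,70),('FL',44,140,60),('FR',460,140,60)]: print(n,plane('wrist',u,v,z,i).round(1))
im=cv2.imread('pics/w1.png'); print(im[160,215:262].mean(1).astype(int))
E
```

```text
tabend [482.   51.2]
tabroot [519.4  52.2]
bl [539.3 140.5]
bm [547.3  53.1]
br [555.4 -36.1]
caseFL top [503.2 195.5]
FR [529.9 -96.6]
FL [491.8 202.7]
FR [ 519.6 -101.6]
[ 70  69  69  69  70  69  70  71  70  69  66  93 157 185 195 205 209 210
 210 212 212 213 215 208 163 121 114 117 118 114 107 103 106 111 100  87
  86  84  80  73  70  69  70  70  69  69  70]
```

>>> carry_out(grip=[-1,-1,-1,-1,-1], linear=[[0,-0.0355,-0.035],[0,-0.0355,-0.035],[0,-0.0355,-0.034],[0.08,0,0],[0.08,0,0]], turn=[0,0,0,0,0])

```text
t: 2.15
eef_pos: [493.6, 48.5, 148.0]
tcp_rot: [2.976, 1.568, -0.072]
ft_force: [0.9, -1.4, -0.4]
opening: 1.001
```

>>> carry_out(grip=[-1,-1,-1], linear=[[0.08,0,0],[0.035,0,0],[0,0,0]], turn=[0,0,0])

```text
t: 2.45
eef_pos: [491.9, 47.9, 88.9]
tcp_rot: [-0.108, 1.566, 3.126]
ft_force: [-0.4, -0.8, 0.8]
opening: 1.0
```

```bash
python3 - <<'E'
from h import *
to(493.5,50,91,5.3)
im=cams.read_camera('wrist'); cv2.imwrite('pics/w2.png',im)
E
```

```text
t 2.45 pos [491.9  47.9  88.9] jaw -174.71 xdir [-0.005  0.    -1.   ] j6 1.44
turn units -0.0 rows 0.0 shift units [-0.0043 -0.0039 -0.0036] rows 0.1
```

View pics/w2.png

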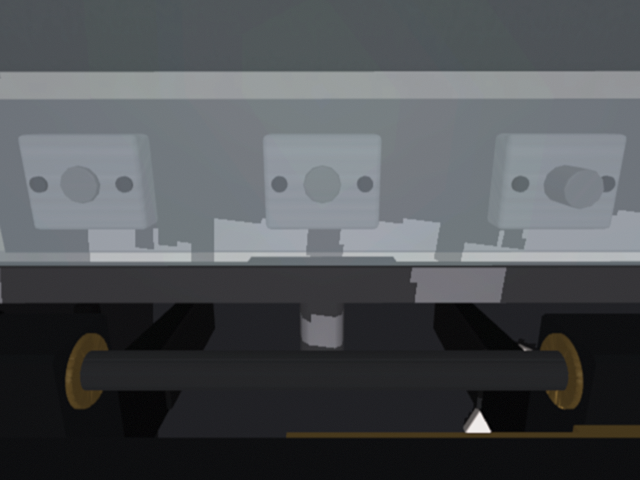

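The right-hand block, at y ≈ -36, has the proud pin. The tab is centred between the jaws at col 322, so I'm closing on it.

>>> carry_out(grip=[1,1,1,1,1], linear=[[0,0,0],[0,0,0],[0,0,0],[0,0,0],[0,0,0]], turn=[0,0,0,0,0])

```text
t: 3.0
eef_pos: [493.2, 47.9, 91.5]
tcp_rot: [2.869, 1.57, -0.18]
ft_force: [0.5, -0.1, 0.6]
opening: 0.632
```

>>> carry_out(grip=[1,1,1,1], linear=[[0,0,0],[0,0,0],[0,0,0],[0,0,0]], turn=[0,0,0,0])

```text
t: 3.4
eef_pos: [493.1, 47.9, 91.1]
tcp_rot: [0.78, 1.571, -2.269]
ft_force: [0.2, -0.5, -0.2]
opening: 0.3
```

```bash
python3 - <<'E'
from h import *
to(493.5,50,91,5.3); s=env.state();print(s['opening'],s['ft_force'],s['moment'])
# arc plan: hinge (730.5,69.5,70); grasp at radial r, height b
p=s['eef_pos']; ux=np.array([np.cos(np.radians(5.3)),np.sin(np.radians(5.3))])
r=(np.array([730.5,69.5])-p[:2])@ux; b=p[2]+5-70; print('r,b',r,b)
L=np.hypot(r,b);a0=np.arctan2(b,r)
th=np.radians(np.arange(0,61,4)); q=np.c_[L*np.sin(a0+th),-L*np.cos(a0+th)]
print((np.diff(q,axis=0)/500).round(4).tolist())  # up, forward units
E
```

```text
t 3.4 pos [493.1  47.9  91.1] jaw -174.71 xdir [-0. -0. -1.] j6 1.44
turn units -0.0 rows 0.0 shift units [ 0.0001 -0.0041 -0.0012] rows 0.0
0.30028950069453536 [ 0.21346997 -0.540555   -0.24583453] [ 0.00852594  0.04960772 -0.00953516]
r,b 238.4113732811009 26.069733882864483
[[0.0331, 0.0048], [0.0327, 0.0071], [0.0321, 0.0094], [0.0314, 0.0116], [0.0305, 0.0137], [0.0295, 0.0158], [0.0283, 0.0179], [0.027, 0.0198], [0.0256, 0.0216], [0.024, 0.0234], [0.0223, 0.025], [0.0205, 0.0265], [0.0186, 0.0278], [0.0166, 0.0291], [0.0146, 0.0302]]
```

Still closing (0.30 → the tab should stop it at about 0.15).

>>> carry_out(grip=[1,1,1,1], linear=[[0,0,0],[0,0,0],[0,0,0],[0,0,0]], turn=[0,0,0,0])

```text
t: 3.8
eef_pos: [493.0, 48.6, 91.1]
tcp_rot: [-1.528, 1.57, 1.705]
ft_force: [-0.4, 7.1, -0.8]
opening: 0.147
```

>>> carry_out(grip=[1,1,1], linear=[[-0.017,0,-0.002],[-0.017,0,-0.0025],[0,0,0]], turn=[0,0,0])

```text
t: 4.1
eef_pos: [496.5, 48.9, 108.8]
tcp_rot: [-2.943, 1.568, 0.291]
ft_force: [6.7, 8.5, -1.8]
opening: 0.146
```

>>> carry_out(grip=[1,1,1,1,1], linear=[[-0.0327,-0.001,-0.0071],[-0.0321,-0.001,-0.0094],[-0.0314,0,-0.0116],[-0.0305,0,-0.0137],[0,0,0]], turn=[0,0,0,0,0])

```text
t: 4.6
eef_pos: [518.5, 51.0, 172.9]
tcp_rot: [3.017, 1.565, -0.033]
ft_force: [8.5, -1.0, -5.1]
opening: 0.145
```

```bash
python3 - <<'E'
from h import *
to(493.5,50,91,5.3); s=env.state();print(s['opening'],s['ft_force'],s['moment'])
p=s['eef_pos']; ux=np.array([np.cos(np.radians(5.3)),np.sin(np.radians(5.3))])
r=(np.array([730.5,69.5])-p[:2])@ux; b=p[2]+5-70; print('r,b',r,b,np.hypot(r,b),np.degrees(np.arctan2(b,r)))
E
```

```text
t 4.6 pos [518.5  51.  172.9] jaw -174.71 xdir [ 0.005 -0.    -1.   ] j6 1.45
turn units -0.0001 rows 0.0 shift units [ 0.1636 -0.0027  0.0509] rows 1.7
0.14489168313818324 [ 8.46716145 -1.01539195 -5.09230584] [ 0.04719948 -1.26593019 -0.04032713]
r,b 212.79646093411566 107.91245127909863 238.59470012376312 26.890287001510025
```

>>> carry_out(grip=[1,1,1,1,1], linear=[[-0.0295,0,-0.0165],[-0.0283,0,-0.0185],[-0.027,0,-0.0205],[-0.0256,0,-0.0222],[-0.024,0,-0.024]], turn=[0,0,0,0,0])

```text
t: 5.1
eef_pos: [567.1, 55.6, 237.6]
tcp_rot: [0.143, 1.569, -2.906]
ft_force: [9.3, -0.9, -17.4]
opening: 0.148
```

>>> carry_out(grip=[1,1,1,1,1], linear=[[-0.0223,0,-0.025],[-0.0205,0,-0.0265],[-0.0186,0,-0.0278],[-0.0166,0,-0.0291],[-0.0146,0,-0.0302]], turn=[0,0,0,0,0])

```text
t: 5.6
eef_pos: [635.2, 62.0, 282.5]
tcp_rot: [-0.013, 1.565, -3.062]
ft_force: [2.6, -1.4, -18.9]
opening: 0.144
```

>>> carry_out(grip=[1,1], linear=[[0,0,0],[0,0,0]], turn=[0,0])

```text
t: 5.8
eef_pos: [636.1, 62.0, 282.9]
tcp_rot: [0.027, 1.569, -3.023]
ft_force: [7.7, -0.5, -14.2]
opening: 0.149
```

```bash
python3 - <<'E'
from h import *
to(493.5,50,91,5.3); s=env.state();print(s['opening'],s['ft_force'],s['moment'])
p=s['eef_pos']; ux=np.array([np.cos(np.radians(5.3)),np.sin(np.radians(5.3))])
r=(np.array([730.5,69.5])-p[:2])@ux; b=p[2]+5-70; print('r,b',r,b,np.hypot(r,b),np.degrees(np.arctan2(b,r)))
im=cams.read_camera('side'); cv2.imwrite('pics/s2.png',crop(im,150,100,500,330,2))
E
```

```text
t 5.8 pos [636.1  62.  282.9] jaw -174.71 xdir [-0.002 -0.    -1.   ] j6 1.47
turn units -0.0001 rows 0.0 shift units [ 0.3842 -0.0024  0.2855] rows 4.8
0.14893619821964868 [  7.68497039  -0.46825814 -14.17028057] [-0.08317912 -1.05457309 -0.02653574]
r,b 94.72624728277867 217.86623505043707 237.56842866704832 66.5010368145275
```

View pics/s2.png

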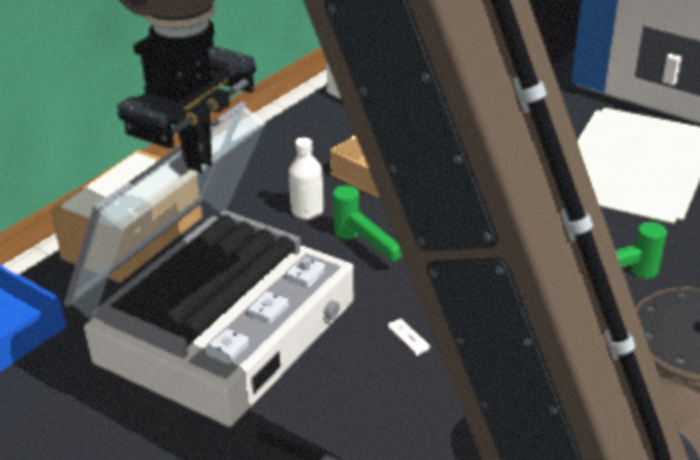

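Cover at about 60.3° by the tab's arc geometry, and the side view agrees. Releasing and backing straight up.

>>> carry_out(grip=[-1,-1,-1,-1,-1], linear=[[0,0,0],[0,0,0],[0,0,0],[0,0,0],[0,0,0]], turn=[0,0,0,0,0])

```text
t: 6.35
eef_pos: [635.6, 62.1, 285.3]
tcp_rot: [2.773, 1.57, -0.276]
ft_force: [0.5, 0.8, 0.1]
opening: 0.51
```

>>> carry_out(grip=[-1,-1,-1,-1,-1], linear=[[-0.04,0,0],[-0.06,0,0.02],[0,0,0.06],[0,0,0.09],[0,0,0.09]], turn=[0,0,0,0,0])

```text
t: 6.85
eef_pos: [504.7, 50.1, 334.8]
tcp_rot: [2.21, 1.571, -0.839]
ft_force: [0.0, 1.3, -0.4]
opening: 0.93
```

```bash
python3 - <<'E'
from h import *
to(430,-310,200,-8.9)
im=cams.read_camera('top'); cv2.imwrite('pics/top2.png',im)
hsv=cv2.cvtColor(im,cv2.COLOR_BGR2HSV)
m=cv2.inRange(hsv,(5,90,60),(22,255,255)); m[:225]=0;m[305:]=0;m[:,:400]=0;m[:,440:]=0
print(cv2.countNonZero(m))
E
```

```text
t 6.85 pos [504.7  50.1 334.8] jaw -174.7 xdir [ 0. -0. -1.] j6 1.45
turn units 0.0789 rows 1.7 shift units [0.2696 0.7345 0.0362] rows 7.8
439
```

```bash
python3 - <<'E'
from h import *
to(390,-305,230,-8.9)
E
```

```text
t 6.9 pos [498.6  50.1 335. ] jaw -174.67 xdir [-0.003 -0.    -1.   ] j6 1.45
turn units 0.0791 rows 1.7 shift units [0.2108 0.7351 0.1041] rows 7.7
```

>>> carry_out(grip=[-1,-1,-1,-1,-1], linear=[[0,0,0],[0,0,0],[0.02,0.09,0.013],[0.02,0.09,0.013],[0.02,0.09,0.013]], turn=[0.04,0.039,0,0,0])

```text
t: 7.4
eef_pos: [465.4, -81.2, 304.9]
tcp_rot: [2.877, 1.57, -0.42]
ft_force: [1.0, -0.3, -1.2]
opening: 1.002
```

>>> carry_out(grip=[-1,-1,-1,-1,-1], linear=[[0.03,0.09,0.013],[0.03,0.09,0.013],[0.03,0.09,0.013],[0.03,0.09,0.013],[0.03,0.09,0.013]], turn=[0,0,0,0,0])

```text
t: 7.9
eef_pos: [398.2, -299.2, 229.8]
tcp_rot: [2.544, 1.57, -0.753]
ft_force: [1.4, 0.9, 0.3]
opening: 1.001
```

>>> carry_out(grip=[-1,-1], linear=[[0,0.015,0],[0,0,0]], turn=[0,0])

```text
t: 8.1
eef_pos: [397.4, -305.8, 229.8]
tcp_rot: [-0.73, 1.57, 2.253]
ft_force: [0.9, 0.4, 0.6]
opening: 1.001
```

```bash
python3 - <<'E'
from h import *
to(440,-315,33,-8.9)
i=cams.camera_info('wrist'); im=cams.read_camera('wrist'); cv2.imwrite('pics/w3.png',im); np.save('w3.npy',i,allow_pickle=True)
hsv=cv2.cvtColor(im,cv2.COLOR_BGR2HSV)
print(proj('wrist',(479.7,-320.5,76),i),proj('wrist',(425,-313,50),i))
m=cv2.inRange(hsv,(5,90,60),(22,255,255)); m[330:]=0
c=max(cv2.findContours(m,0,2)[0],key=cv2.contourArea);print('handle',cv2.minAreaRect(c))
E
```

```text
t 8.1 pos [ 397.4 -305.8  229.8] jaw -189.08 xdir [-0.  0. -1.] j6 0.94
turn units -0.001 rows 0.0 shift units [ 0.3935  0.005  -0.0871] rows 4.0
[325.9681969  112.14422537] [327.35924419 186.76756245]
handle ((328.5, 205.5), (141.0, 25.0), 90.0)
```

View pics/w3.png

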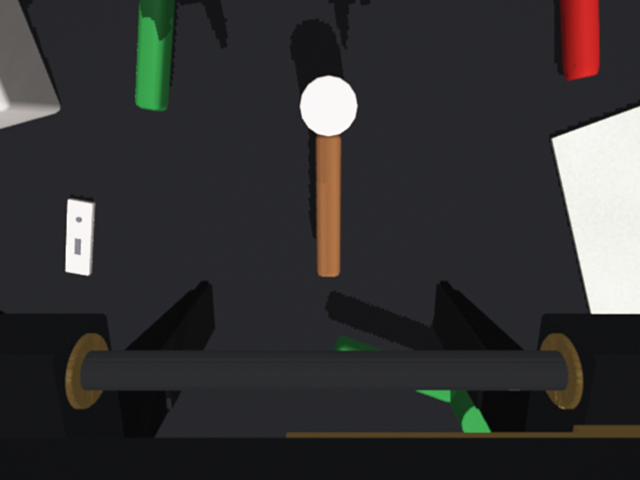

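The head circle is centred at (328.5,105.5), the handle runs straight down to row 276, and it lines up with the tool. A green look-alike shows at the bottom around (340,345)–(470,420), so I'll check its position against the gripper.

```bash
python3 - <<'E'
from h import *
i=np.load('w3.npy',allow_pickle=True).item()
h=plane('wrist',328.5,105.5,76,i); e=plane('wrist',328.5,276,48,i); print('head',h,'end',e,np.hypot(*(h-e)),np.degrees(np.arctan2(*(h-e)[::-1])))
for u,v,z in [(338,345,50),(470,410,50),(478,425,50),(478,425,76)]: print(plane('wrist',u,v,z,i))
for u,v in [(475,215),(438,237)]: print('side',plane('side',u,v,76 if u>450 else 50))
d=(h-e)/np.hypot(*(h-e)); 
for k in (38,40): print(k,h-k*d)
g=h-39*d; to(g[0],g[1],34,-9.0); print('h',h,'dir',d)
E
```

```text
head [ 483.72990872 -322.90127798] end [ 350.98035251 -302.24419641] 134.34716109262354 -8.84482787777919
[ 287.5607559  -300.57095736]
[ 203.45748896 -409.29335036]
[ 186.17506526 -415.46626591]
[ 208.46805411 -407.87630547]
side [ 207.86219187 -404.85565079]
side [ 258.69935514 -280.33963319]
38 [ 446.18179014 -317.05843699]
40 [ 444.20557337 -316.75091904]
t 8.15 pos [ 397.8 -304.8  230.2] jaw -189.0 xdir [ 0.  0. -1.] j6 0.94
turn units 0.0 rows 0.0 shift units [ 0.3924  0.0091 -0.0973] rows 4.0
h [ 483.72990872 -322.90127798] dir [ 0.98810838 -0.15375897]
```

>>> carry_out(grip=[-1,-1,-1,-1,-1], linear=[[0,0.008,-0.046],[0,0,-0.045],[0.08,0,0],[0.08,0,0],[0.08,0,0]], turn=[0,0,0,0,0])

```text
t: 8.65
eef_pos: [443.3, -314.2, 109.7]
tcp_rot: [2.598, 1.569, -0.697]
ft_force: [0.6, -0.1, -0.4]
opening: 1.002
```

>>> carry_out(grip=[-1,-1,-1,1,1], linear=[[0.08,0,0],[0.05,0,0],[0.0224,0,0],[0,0,0],[0,0,0]], turn=[0,0,0,0,0])

```text
t: 9.15
eef_pos: [443.0, -315.7, 35.1]
tcp_rot: [2.542, 1.569, -0.755]
ft_force: [-0.4, 0.1, 0.3]
opening: 0.881
```

>>> carry_out(grip=[1,1,1,1,1], linear=[[0,0,0],[0,0,0],[0,0,0],[0,0,0],[0,0,0]], turn=[0,0,0,0,0])

```text
t: 9.65
eef_pos: [442.2, -315.9, 34.0]
tcp_rot: [2.431, 1.57, -0.866]
ft_force: [0.1, -0.8, -0.3]
opening: 0.463
```

>>> carry_out(grip=[1,1,1,1,1], linear=[[0,0,0],[0,0,0],[0,0,0],[0,0,0],[0,0,0]], turn=[0,0,0,0,0])

```text
t: 10.15
eef_pos: [442.1, -315.8, 33.7]
tcp_rot: [0.596, 1.571, -2.701]
ft_force: [-0.6, 0.7, -1.2]
opening: 0.211
```

Gripped: opening is 20 mm, which matches the handle. Lifting, then measuring the proud pin in the fixed cameras.

>>> carry_out(grip=[1,1,1,1,1], linear=[[0,0,0],[-0.02,0,0],[-0.04,0,0],[-0.08,0,0],[-0.08,0,0]], turn=[0,0,0,0,0])

```text
t: 10.65
eef_pos: [441.7, -315.4, 145.1]
tcp_rot: [-0.57, 1.569, 2.415]
ft_force: [-0.1, -0.7, -3.0]
opening: 0.21
```

>>> carry_out(grip=[1,1,1,1,1], linear=[[-0.08,0,0],[-0.08,0,0],[0,0,0],[0,0,0],[0,0,0]], turn=[0,0,0,0,0])

```text
t: 11.15
eef_pos: [441.6, -315.3, 222.7]
tcp_rot: [-0.56, 1.569, 2.426]
ft_force: [-0.0, -0.0, -2.5]
opening: 0.208
```

```bash
python3 - <<'E'
from h import *
s=env.state();print(s['ft_force'],s['moment'],s['opening'],s['eef_pos'])
a=cams.read_camera('top');b=cams.read_camera('side'); cv2.imwrite('pics/t3.png',a);cv2.imwrite('pics/s3.png',b)
for n in('top','side'): print(proj(n,(557.5,-36.5,84)),proj(n,(557.5,-36.5,97)))
p=[proj('top',(557.5,-36.5,90)),proj('side',(557.5,-36.5,90))]
q=[crop(im,int(u)-22,int(v)-25,int(u)+22,int(v)+25,9) for im,(u,v) in zip((a,b),p)]
print([(int(u)-22,int(v)-25) for u,v in p]); cv2.imwrite('pics/c3.png',np.hstack(q))
E
```

```text
[-0.01457826 -0.04174808 -2.46919795] [0.05896355 0.11677044 0.00210136] 0.20830859179483469 [ 441.58113171 -315.29613958  222.66010258]
[303.49137109 211.85441683] [303.49798435 211.02030725]
[301.70328803 232.08985568] [301.48664091 228.36428241]
[(281, 186), (279, 205)]
```

View pics/c3.png

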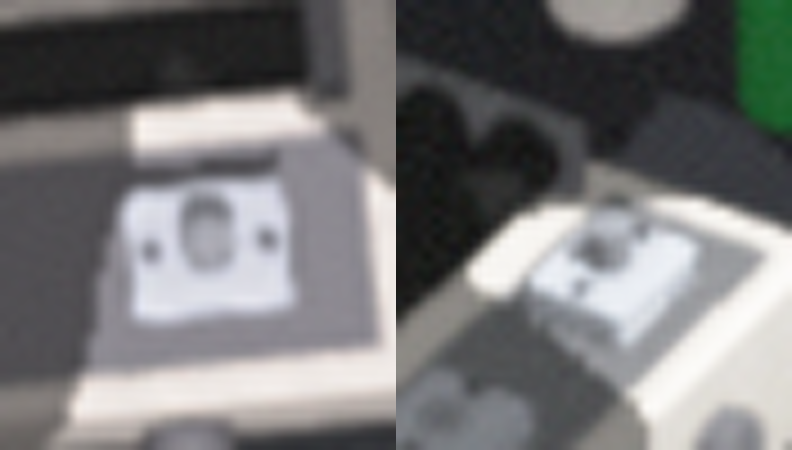

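Both crops show the proud pin in the block whose screws average to about (303.9,212.7) in top and (302.3,233.2) in side. Together with the wrist estimate that puts the pin at about (555,-36).

```bash
python3 - <<'E'
from h import *
to(520.1,-39.2,222,5.3)
E
```

```text
t 11.25 pos [ 441.7 -315.5  222.4] jaw -188.93 xdir [-0.002  0.002 -1.   ] j6 0.98
turn units -0.0791 rows 1.7 shift units [ 0.0015 -0.5357 -0.2071] rows 5.7
```

>>> carry_out(grip=[1,1,1,1,1], linear=[[0,0,0],[0,0,0],[0,0,0],[0,-0.04,-0.0155],[0,-0.07,-0.027]], turn=[-0.026,-0.027,-0.026,0,0])

```text
t: 11.75
eef_pos: [457.9, -259.7, 222.4]
tcp_rot: [-0.577, 1.569, 2.655]
ft_force: [0.1, 0.3, -2.5]
opening: 0.208
```

>>> carry_out(grip=[1,1,1,1,1], linear=[[0,-0.08,-0.031],[0,-0.08,-0.031],[0,-0.08,-0.031],[0,-0.08,-0.031],[0,-0.06,-0.023]], turn=[0,0,0,0,0])

```text
t: 12.25
eef_pos: [513.9, -60.8, 222.7]
tcp_rot: [-0.391, 1.569, 2.843]
ft_force: [0.2, -0.9, -3.3]
opening: 0.211
```

>>> carry_out(grip=[1,1,1], linear=[[0,-0.045,-0.0175],[0,0,0],[0,0,0]], turn=[0,0,0])

```text
t: 12.55
eef_pos: [520.3, -39.7, 222.9]
tcp_rot: [-0.175, 1.569, 3.06]
ft_force: [0.5, -0.3, -3.7]
opening: 0.208
```

```bash
python3 - <<'E'
from h import *
to(520.1,-39.2,145,5.3); s=env.state();print(s['ft_force'],s['moment'],s['opening'])
E
```

```text
t 12.55 pos [520.3 -39.7 222.9] jaw -174.64 xdir [-0.002  0.    -1.   ] j6 1.27
turn units 0.0003 rows 0.0 shift units [ 0.1557 -0.0009  0.    ] rows 1.6
[ 0.47627539 -0.29666812 -3.65362538] [-0.02875518  0.08926098 -0.02106717] 0.20771509820560619
```

>>> carry_out(grip=[1,1,1,1,1], linear=[[0.04,0,0],[0.06,0,0],[0.05,0,0],[0,0,0],[0,0,0]], turn=[0,0,0,0,0])

```text
t: 13.05
eef_pos: [520.5, -40.7, 148.9]
tcp_rot: [-0.159, 1.57, 3.074]
ft_force: [0.3, -0.8, -2.1]
opening: 0.209
```

```bash
python3 - <<'E'
from h import *
to(520.1,-39.2,145,5.3); s=env.state();print(s['ft_force'],s['moment'])
b=cams.read_camera('side');w=cams.read_camera('wrist')
cv2.imwrite('pics/c4.png',np.hstack([crop(b,230,140,380,290,2.66),cv2.resize(w[:,110:530],(350,400))[:399]]))
E
```

```text
t 13.05 pos [520.5 -40.7 148.9] jaw -174.77 xdir [-0.001  0.    -1.   ] j6 1.28
turn units -0.0004 rows 0.0 shift units [ 0.0079 -0.0031  0.0006] rows 0.1
[ 0.25691021 -0.79312028 -2.08145084] [ 0.00812397  0.06853774 -0.00420705]
```

View pics/c4.png

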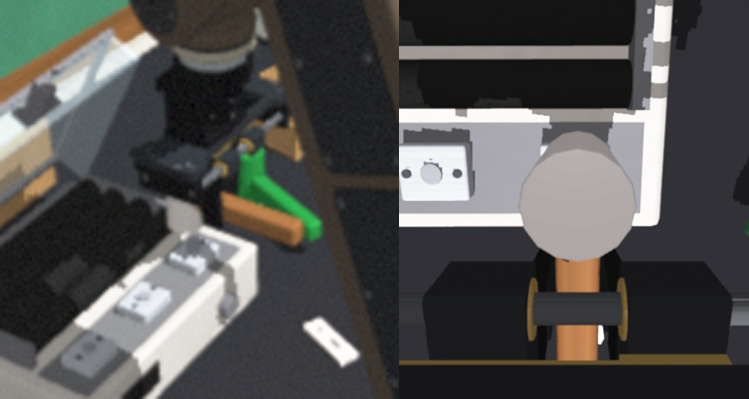

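```bash
python3 - <<'E'
from h import *
i=cams.camera_info('wrist'); V=np.array(i['view']); s=env.state()
y=np.array([-np.sin(np.radians(5.3)),np.cos(np.radians(5.3))])
m=plane('wrist',149,209,84,i); print('mid block now',m,'-> right',m-90*y)
# w2 geometry: same orientation, tool shift
d=np.array([493.1,47.9,91.1])-s['eef_pos']; V2=V.copy(); V2[:3,3]=V[:3,3]-V[:3,:3]@d; j=dict(i,view=V2)
print('w2 mid',plane('wrist',322,184,84,j),'right',plane('wrist',563.5,184,84,j))
print('head top now',plane('wrist',(577-399)*1.2+110,196*1.2,s['eef_pos'][2]-33.7+76,i), s['eef_pos'])
E
```

```text
mid block now [545.77704459  53.43234886] -> right [554.09039746 -36.18287398]
w2 mid [546.91908528  53.40678058] right [555.16489892 -37.34000031]
head top now [567.75569764 -36.25922509] [521.05198522 -40.50189407 149.89391097]
```

Head axis sits 7–13 mm beyond the pin, laterally aligned. I'll pull back 3 mm, then feel downward.

>>> carry_out(grip=[1,1,1,1], linear=[[0,0,0.006],[0.012,0,0],[0.012,0,0],[0,0,0]], turn=[0,0,0,0])

```text
t: 13.55
eef_pos: [517.2, -40.1, 136.0]
tcp_rot: [-0.205, 1.57, 3.029]
ft_force: [0.2, -0.3, -3.1]
opening: 0.209
```

>>> carry_out(grip=[1,1,1,1], linear=[[0.003,0,0],[0.003,0,0],[0.002,0,0],[0,0,0]], turn=[0,0,0,0])

```text
t: 13.95
eef_pos: [517.5, -40.2, 132.7]
tcp_rot: [0.32, 1.571, -2.729]
ft_force: [0.1, 0.4, -3.0]
opening: 0.207
```

>>> carry_out(grip=[1,1,1,1], linear=[[0.002,0,0],[0.002,0,0],[0.002,0,0],[0,0,0]], turn=[0,0,0,0])

```text
t: 14.35
eef_pos: [517.6, -40.2, 130.2]
tcp_rot: [2.673, 1.57, -0.376]
ft_force: [-3.2, -0.6, 3.4]
opening: 0.207
```

>>> carry_out(grip=[1,1,1,1,1], linear=[[0.002,0,0],[0.002,0,0],[0.002,0,0],[0,0,0],[0,0,0]], turn=[0,0,0,0,0])

```text
t: 14.85
eef_pos: [517.6, -40.2, 127.2]
tcp_rot: [2.628, 1.57, -0.421]
ft_force: [-2.6, 0.3, 5.1]
opening: 0.208
```

>>> carry_out(grip=[1,1,1,1], linear=[[0.002,0,0],[0.002,0,0],[0.002,0,0],[0,0,0]], turn=[0,0,0,0])

```text
t: 15.25
eef_pos: [517.6, -40.2, 124.2]
tcp_rot: [2.657, 1.57, -0.392]
ft_force: [-2.6, 0.7, 6.4]
opening: 0.206
```

```bash
python3 - <<'E'
from h import *
s=env.state();print(s['eef_pos'],s['ft_force'],s['moment'])
E
```

```text
[517.63133937 -40.23206369 124.18908457] [-2.60288945  0.68658334  6.36763042] [ 0.0588891   0.44131451 -0.06643176]
```

>>> carry_out(grip=[1,1,1], linear=[[0.002,0,0],[0.002,0,0],[0,0,0]], turn=[0,0,0])

```text
t: 15.55
eef_pos: [517.6, -40.2, 122.2]
tcp_rot: [2.681, 1.57, -0.368]
ft_force: [-3.7, -0.2, 6.0]
opening: 0.208
```

>>> carry_out(grip=[1,1], linear=[[0.002,0,0],[0,0,0]], turn=[0,0])

```text
t: 15.75
eef_pos: [517.6, -40.3, 121.3]
tcp_rot: [2.692, 1.57, -0.357]
ft_force: [-3.2, -0.1, 6.4]
opening: 0.209
```

>>> carry_out(grip=[1,1], linear=[[0.002,0,0],[0,0,0]], turn=[0,0])

```text
t: 15.95
eef_pos: [517.6, -40.3, 120.5]
tcp_rot: [2.67, 1.57, -0.379]
ft_force: [-3.5, -0.7, 10.2]
opening: 0.211
```

>>> carry_out(grip=[1,1], linear=[[0.001,0,0],[0,0,0]], turn=[0,0])

```text
t: 16.15
eef_pos: [517.6, -40.3, 120.4]
tcp_rot: [2.661, 1.57, -0.388]
ft_force: [-6.3, -0.0, 14.9]
opening: 0.209
```

>>> carry_out(grip=[1,1], linear=[[0.001,0,0],[0,0,0]], turn=[0,0])

```text
t: 16.35
eef_pos: [517.5, -40.3, 120.0]
tcp_rot: [2.551, 1.57, -0.498]
ft_force: [-7.4, 0.0, 18.5]
opening: 0.209
```

>>> carry_out(grip=[1,1,1], linear=[[0.0006,0,0],[0,0,0],[0,0,0]], turn=[0,0,0])

```text
t: 16.65
eef_pos: [517.4, -40.3, 119.9]
tcp_rot: [2.499, 1.57, -0.55]
ft_force: [-9.0, -0.8, 19.3]
opening: 0.207
```

>>> carry_out(grip=[1,1], linear=[[0.0012,0,0],[0,0,0]], turn=[0,0])

```text
t: 16.85
eef_pos: [517.2, -40.3, 119.3]
tcp_rot: [2.286, 1.57, -0.763]
ft_force: [-11.0, -0.7, 21.7]
opening: 0.212
```

>>> carry_out(grip=[1,1], linear=[[0.001,0,0],[0,0,0]], turn=[0,0])

```text
t: 17.05
eef_pos: [517.1, -40.3, 118.8]
tcp_rot: [2.024, 1.57, -1.025]
ft_force: [-11.1, -0.3, 20.9]
opening: 0.209
```

The pin stopped dead at TCP z ≈ 120.4, so the face is at ≈ 87 mm as expected. Net load reached about 24.6 N. Lifting off and heading back to the mallet's original place.

>>> carry_out(grip=[1,1,1,1,1], linear=[[-0.006,0,0],[-0.02,0,0],[-0.06,0,0],[-0.08,0,0],[-0.04,0,0]], turn=[0,0,0,0,0])

```text
t: 17.55
eef_pos: [518.3, -40.3, 223.4]
tcp_rot: [2.846, 1.568, -0.203]
ft_force: [0.0, -0.4, -3.3]
opening: 0.207
```

>>> carry_out(grip=[1,1,1,1,1], linear=[[0,0.04,0.0155],[0,0.07,0.027],[0,0.08,0.031],[0,0.08,0.031],[0,0.08,0.031]], turn=[0,0,0,0,0])

```text
t: 18.05
eef_pos: [465.6, -222.1, 220.8]
tcp_rot: [2.419, 1.57, -0.63]
ft_force: [0.9, -0.7, -2.9]
opening: 0.208
```

>>> carry_out(grip=[1,1,1,1,1], linear=[[0,0.08,0.031],[0,0.06,0.023],[0,0.04,0.012],[0,0,0],[0,0,0]], turn=[0,0,0.026,0.027,0.026])

```text
t: 18.55
eef_pos: [441.3, -314.1, 220.4]
tcp_rot: [-0.506, 1.57, 2.475]
ft_force: [0.3, -0.2, -3.3]
opening: 0.207
```

```bash
python3 - <<'E'
from h import *
to(442,-315.8,36,-8.9); s=env.state();print(s['ft_force'],s['moment'],s['opening'])
a=cams.read_camera('top');b=cams.read_camera('side');cv2.imwrite('pics/t5.png',a);cv2.imwrite('pics/s5.png',b)
cv2.imwrite('pics/c5.png',np.hstack([crop(b,220,200,340,300,3.3),crop(b,340,100,460,200,3.3)]))
E
```

```text
t 18.55 pos [ 441.3 -314.1  220.4] jaw -189.21 xdir [-0.  0. -1.] j6 0.99
turn units -0.0017 rows 0.0 shift units [ 0.3689  0.0032 -0.002 ] rows 3.7
[ 0.26748114 -0.1510335  -3.31188194] [0.06783864 0.11694508 0.01081892] 0.20672288537064284
```

View pics/c5.png

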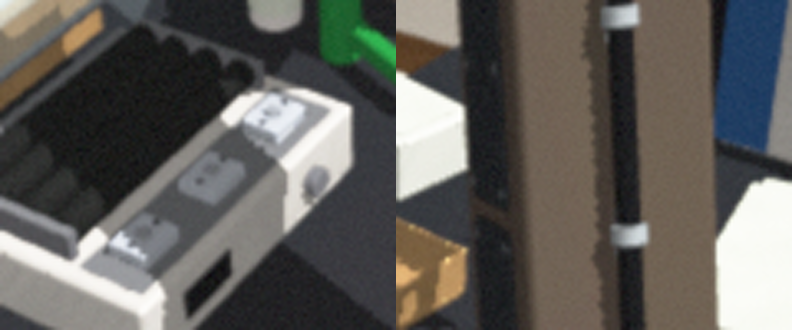

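The pin now looks level with its neighbours. Lowering the mallet and feeling for the bench.

>>> carry_out(grip=[1,1,1,1,1], linear=[[0.06,0,0],[0.09,0,0],[0.09,0,0],[0.07,0,0],[0.03,0,0]], turn=[0,0,0,0,0])

```text
t: 19.15
eef_pos: [440.9, -312.4, 47.5]
tcp_rot: [-0.579, 1.567, 2.41]
ft_force: [-0.4, 0.1, -2.1]
opening: 0.205
```

>>> carry_out(grip=[1,1,1,1,1], linear=[[0.014,0,0],[0.006,0,0],[0.004,0,0],[0.003,0,0],[0,0,0]], turn=[0,0,0,0,0])

```text
t: 19.65
eef_pos: [441.9, -313.5, 37.5]
tcp_rot: [2.53, 1.57, -0.767]
ft_force: [-0.8, -0.3, -2.6]
opening: 0.212
```

>>> carry_out(grip=[1,1,1,1], linear=[[0.002,0,0],[0.002,0,0],[0.001,0,0],[0,0,0]], turn=[0,0,0,0])

```text
t: 20.05
eef_pos: [441.7, -313.4, 34.4]
tcp_rot: [2.02, 1.571, -1.278]
ft_force: [-0.1, 0.2, -3.4]
opening: 0.207
```

>>> carry_out(grip=[1,1], linear=[[0.002,0,0],[0,0,0]], turn=[0,0])

```text
t: 20.25
eef_pos: [441.6, -313.4, 33.3]
tcp_rot: [0.097, 1.571, 3.083]
ft_force: [0.0, 0.5, -2.9]
opening: 0.207
```

>>> carry_out(grip=[1,1], linear=[[0.002,0,0],[0,0,0]], turn=[0,0])

```text
t: 20.45
eef_pos: [441.7, -313.4, 32.5]
tcp_rot: [2.394, 1.571, -0.903]
ft_force: [0.5, 0.3, -0.3]
opening: 0.208
```

>>> carry_out(grip=[1,1], linear=[[0.001,0,0],[0,0,0]], turn=[0,0])

```text
t: 20.65
eef_pos: [441.7, -313.4, 32.4]
tcp_rot: [2.427, 1.57, -0.87]
ft_force: [-2.7, 1.4, 5.5]
opening: 0.209
```

>>> carry_out(grip=[-1,-1,-1,-1,-1], linear=[[0,0,0],[0,0,0],[0,0,0],[0,0,0],[0,0,0]], turn=[0,0,0,0,0])

```text
t: 21.15
eef_pos: [441.7, -313.4, 31.8]
tcp_rot: [1.833, 1.571, -1.464]
ft_force: [-0.2, 0.7, -1.0]
opening: 0.574
```

>>> carry_out(grip=[-1,-1,-1,-1,-1], linear=[[0,0,0],[0,0,0],[-0.04,0,0],[-0.08,0,0],[-0.08,0,0]], turn=[0,0,0,0,0])

```text
t: 21.65
eef_pos: [441.4, -313.1, 132.6]
tcp_rot: [-0.54, 1.569, 2.445]
ft_force: [-0.4, -0.0, 0.6]
opening: 0.972
```

>>> carry_out(grip=[-1,-1,-1,-1,-1], linear=[[-0.08,0,0],[-0.08,0.03,0],[0,0.09,0],[0,0.09,0],[0,0.09,0]], turn=[0,0,0,0,0])

```text
t: 22.15
eef_pos: [418.0, -463.0, 212.5]
tcp_rot: [2.347, 1.57, -0.95]
ft_force: [0.5, 0.7, -0.5]
opening: 0.998
```

```bash
python3 - <<'E'
from h import *
s=env.state();print(s['t'],s['eef_pos'],s['ft_force'],s['opening'])
a=cams.read_camera('top');b=cams.read_camera('side')
cv2.imwrite('pics/f.png',np.hstack([crop(a,150,110,450,320,1.33),crop(b,150,100,450,310,1.33)]))
cv2.imwrite('pics/f2.png',a)
h0=cv2.imread('pics/top0.png'); 
E
```

```text
22.15 [ 418.04254867 -462.97990677  212.52245472] [ 0.50236381  0.66118395 -0.4523444 ] 0.9979807078597709
```

View pics/f.png

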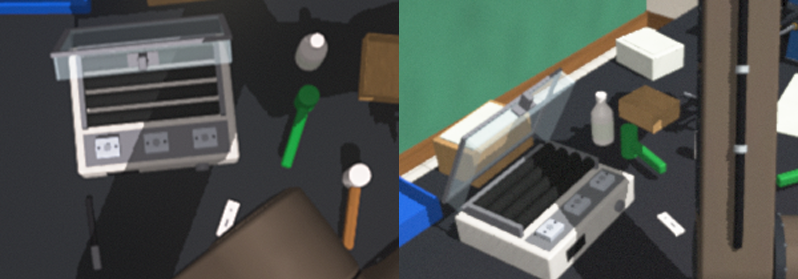

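```bash
python3 - <<'E'
from h import *
c,s5=np.cos(np.radians(5.3)),np.sin(np.radians(5.3))
for a in (55,60,65):
    t=np.radians(a); r=230*np.cos(t)-26*np.sin(t); z=70+230*np.sin(t)+26*np.cos(t)
    p=(730.5-r*c,69.5-r*s5,z); print(a,proj('top',p),proj('side',p))
print('observed top ~(257.5,155), side ~', 150+(524-399)/1.33,100+101/1.33)
print(env.job_done())
E
```

```text
55 [258.83072024 169.60504281] [254.56348399 181.89982093]
60 [257.75944986 160.40342462] [248.48601637 176.92678542]
65 [256.7031797  150.97819129] [242.28437135 172.45196396]
observed top ~(257.5,155), side ~ 243.98496240601503 175.93984962406014
the job is handed in; nothing more can be done
None
```

I finished the job and handed it in at about 22 s on the robot's clock. There's no verdict, so this rests on my own checks.

- **Cover:** I lifted it by its tab and left it standing at about 60°. The gripper's arc gave 60.3° before release. Rough readings of the tab in the final pictures suggest 61–63°, so the two disagree by up to about 3°.
- **Pin:** I drove the right-hand pin (block at y ≈ -36) down with the mallet, held by its handle. It stopped dead with the mallet face at about 87 mm, which is the height for a pin that is home. I then bore down to about 24.6 N, allowing for the mallet's weight; there was also about 11 N of sideways force. That is well under 50 N. The mallet turned slightly in the fingers near the end, as expected. The side view afterwards showed the pin level with its neighbours, but I didn't measure its height separately.
- **Mallet:** It is back on the bench at about its starting place, standing on its head and clear of the mixer. The arm is clear of everything.
- **Other things:** Those visible in the final pictures look undisturbed, but I judged this by eye. The last pictures don't cover the whole bench.

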